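# Load a mounted print and close the nip of the cold mounting press

## Robot

A 6-joint arm with a two-finger parallel gripper is mounted at the origin on the work surface. World frame = base frame: x ahead of the robot, y to its left, z up, the work surface at z = 0. Lengths are in m, angles in rad, forces in N, time in s.
With the tool pointing down it reaches from about 0.35 to 0.775 m from the base axis. Payload 7.3 kg.
Tool frame: the origin (TCP) lies between the finger pads; the fingertips stand 8 mm ahead of it and the grasp point (between the pads) lies 11 mm behind it (robot.nose_length is the distance from the TCP to the fingertips, in m); z points along the fingers, y is the line along which they close (so a half turn about z gives the same grasp; the last joint's range is limited). The gripper opens to 92 mm and grips with 3 to 60 N. Pads are 19 mm wide; open, the fingers measure 130 mm over their backs; the gripper's body (75 mm by 190 mm) begins 47 mm behind the grasp point.
Start: joints at [-1.302, 0.342, 1.524, -0, 1.275, -0.146], TCP at [0.212, -0.48, 0.235] pointing down, gripper open.
Joint ranges: [-2.53, 2.53], [-0.77, 2.02], [0.04, 2.7], [-1, 4.14], [0.28, 2.66], [-3.11, 3.11]. Speed limits (rad/s): [2.57, 2.57, 3.14, 3.14, 3.14, 3.14].

## Interface

Orientations are given as [roll, pitch, yaw] about the fixed x, y, z axes, in that order (R = Rz(yaw) Ry(pitch) Rx(roll)).
In Python, from cell import robot gives the robot as it stands. The module is installed in compiled form; this text tells all that it offers.
- The arm moves only by the shell command python3 -m jog 'ROWS' [FORCE]. ROWS is JSON, a list that holds one entry, the list of rows, each a list of 5 numbers: the gripper's target within -1 to 1 (fully open at 1, half-way at 0, shut at -1), then the shift along the tool's x, y, z in m, then the turn about the tool's z in rad. A call has 1 to 5 rows; each row is the pose to reach, as a shift and turn from the pose commanded when the call began, along the tool's axes at that moment; what a row does not reach only later rows make up. A row lasts 1/12 s, in which the tool goes at most 41.7 mm and 7.16 degrees, less where a joint would pass 70% of its speed; a pose out of reach is approached as far as the arm can. A call with a gripper value outside its range is refused whole. The fingers move at their own pace and stop on an object; FORCE is the grip in N (left out, the last holds). Time passes only in rows, so rows that repeat a pose let the fingers close. It gives the time, the measured TCP pose, the force, the opening and the grip force at its end, in the units of the state.
- robot.observe(): the state, without advancing time (a new reading comes with each control period).
- robot.read_camera(name): name is "scene" or "top" or "wrist"; returns the picture (420x560x3 uint8, red, green, blue); there is no depth.
- robot.camera_model(name): a dict with "camera_matrix" (3x3 intrinsics, pixels), "position" and "attitude" of the camera in the world; the wrist camera has in their place "mount" (4x4, takes a point from camera to tool coordinates, whose origin is the TCP and whose axes are the flange's). Camera axes: x right, y down, z forward; pixel columns grow to the right and rows downward; lengths in m; the calibration is good to about 2 mm. A picture is of the moment at which its call begins: read the wrist's pose just before it. camera_model takes no time and is no camera call.
- robot.hand_in(): hands the job in; it is judged then, once.
The state is a dict: "time": time; "qpos": joint angles; "qvel": joint speeds; "joint_efforts": joint torques, N m; "tool_pos": TCP position; "tool_rot": TCP orientation; "contact_force": force on the tool from outside, world axes, zero at the start; "torque": the same for the moment, N m; "opening": finger opening in m; "grip_force": force on a finger pad.
Only numpy, scipy, OpenCV 4.12 (cv2) and the standard library are available. Lean on these libraries where they do the work, as an engineer would, in place of code of your own. Each camera call takes 0.05 s, during which the arm holds its last target. There are 200 camera calls.

## Task

The mounting press stands open with a print on its foam board lying on the feed table. Without picking anything up, push the board squarely in under the raised roller until its front edge is about 4 cm beyond the roller's centre line; then push the red-knobbed lever away from you, past its first click (threading, where the roller still hangs clear), right home to its second stop, so that the roller is down on the board. Leave everything else where it is.

Things in the scene. Friction and masses are not known exactly. Their poses are not given: they have to be found in the camera images.
- press: Table-top mounting press, fixed: two grey cheeks (each 70 mm wide, top 165 mm above the bench, inner faces 165 mm either side of the middle, from 135 mm before to 95 mm beyond the roller centre line), rubber rollers between them. Origin on the bench under the middle of the roller centre line; x is the feed direction, y towards the lever cheek, z up. A crank stands 100 mm out from the right cheek.
- nip (a point): Point on the dark slate-grey feed table's surface in the middle of the roller centre line, 85 mm above the bench; axes as the press. The table is 328 mm wide and starts 280 mm before this line; the way is flat through the rollers to 180 mm beyond. The upper roller is 56 mm in diameter, as wide as the table; raised it hangs 16.5 mm above it, at the first click 13.5 mm, at the second stop 10.5 mm.
- print_board: Loose white foam board with a brownish print on top: 200 mm long (x, feed direction), 160 mm wide (y), 10 mm thick, about 0.1 kg. Origin at the centre of its underside. It lies flat on the feed table, a little askew, its front edge 15 to 40 mm before the roller centre line.
- print_front (a point): Middle of the board's front edge (the one towards the rollers), at half its thickness.
- print_back (a point): Middle of the board's rear edge (the one towards the operator), at half its thickness; this edge can be pushed.
- nip_lever (a joint): Nip lever angle, rad; grows as it is pushed along the press's +x. 0: raised, leaning 0.45 towards the operator; a detent holds it there until it is pushed (about 5 N at the knob) past 0.23, then draws it to the first detent at 0.45 (upright, threading). Pushing on meets 5 N again; past 0.68 it is drawn to the second stop at 0.90 (leaning 0.45 away, nip closed) and stays.
- lever_knob (a point): Centre of the red ball (30 mm in diameter) at the end of the lever, 115 mm from the pivot. Below it the lever is a steel bar 10 mm by 6 mm, free on both sides. At 0 the ball's centre is 254 mm above the bench.
- lever_pivot (a point): The lever's pivot, inside the left cheek: 75 mm before the roller centre line, 200 mm to the left of the middle (press x -75, y 200), 150 mm above the bench, 15 mm below the cheek's top; axis along the press's y. The lever comes up through a slotted plate; white, yellow and green dots mark raised, first detent and second stop.
- loupe: Black loupe, 36 mm in diameter and 36 mm high, standing on the left margin of the feed table. Origin under its centre. To be left alone.
- solvent_bottle: Amber bottle, 60 mm in diameter, 150 mm high, on the bench to the left. Origin under its centre. To be left alone.
- ink_tin: Round ink tin, 80 mm in diameter, 55 mm high, on the bench to the left. Origin under its centre. To be left alone.
- brush_pot: White pot of brushes, 80 mm in diameter, 185 mm high with the brushes, on the bench to the left. Origin under its centre. To be left alone.
- brayer: Hand roller (brayer) with a wooden handle lying on the bench to the right, 150 mm long, 100 mm wide, 32 mm high. Origin on the bench under its middle. To be left alone.
- tape_roll: Roll of paper tape lying flat on the bench to the right, 100 mm in diameter, 25 mm high. Origin under its centre. To be left alone.
- paperweight: Brass block, 60 x 60 x 40 mm, on the bench to the left of the feed table. Origin under its centre. To be left alone.

How it is judged:
On the way, in this order (a step that is already met when the one before it is completed fails the run):
1. the board's front edge is 25 to 55 mm beyond the roller centre line, square to it, with the lever still at raised (or at most on its first click) (x of print_front in the frame of nip between 0.025 and 0.055 m and angle between the x axis of print_board and the x axis of press, either way round below 0.12 rad and value of joint nip_lever below 0.55 rad), for 0.2 s.
2. the lever is at its second stop (value of joint nip_lever above 0.86 rad), for 0.2 s.
At the end, for the whole second after the job is handed in: The lever rests at its second stop (above 0.86 rad) and the board lies still and flat in the nip, its front edge 25 to 55 mm beyond the roller centre line, square within 0.12 rad and within 80 mm of the middle of the roller sideways (value of joint nip_lever above 0.86 rad and x of print_front in the frame of nip between 0.025 and 0.055 m and y of print_front in the frame of nip between -0.08 and 0.08 m and angle between the x axis of print_board and the x axis of press, either way round below 0.12 rad and angle between print_board's own z axis and vertical below 0.04 rad and linear speed of print_board below 0.01 m/s); the robot touches nothing.
It fails at once if the board is lifted off the feed table (more than 15 mm) or tipped (z of print_board in the frame of press above 0.1 m or angle between print_board's own z axis and vertical above 0.2 rad).
It fails at once if something else is moved by more than 20 mm or tipped over (distance of any of loupe, solvent_bottle, ink_tin, brush_pot, brayer, tape_roll, paperweight from where it was at the start of the episode above 0.02 m or angle between any of loupe, solvent_bottle, brush_pot's own z axis and vertical above 0.4 rad).
It also fails if it takes over 48 s, if anything falls off the work surface, if the arm or the gripper's body presses on something with over 40 N, if the wrist force passes 120 N, or if a joint passes its speed limit or range.

## Working session

There is one attempt and no reset: what is moved stays moved. The work goes in short steps, Python scripts to look and compute and a shell command to move; the robot and the scene stay as the last step left them, time stands still between calls to the robot, and variables do not carry over. Pictures are saved under pics/ and viewed, at most 11 in all, crops included, and the job is handed in when it is done.

```bash
mkdir -p pics
python3 - <<'E'
from cell import robot
import cv2
s=robot.observe();print(s['time'],s['tool_pos'],s['tool_rot'],s['opening'])
for n in("scene","top"):
    m=robot.camera_model(n);print(n,m)
    cv2.imwrite(f'pics/{n}0.png',robot.read_camera(n)[:,:,::-1])
print(robot.camera_model("wrist"))
E
```

```text
0.0 [ 0.21149145 -0.48010818  0.23403842] [-3.14008684e+00 -2.17896911e-04  4.14772600e-01] 0.09193257714312887
scene {'camera_matrix': array([[433.99218733,   0.        , 286.53890239],
       [  0.        , 433.99218733, 215.17177441],
       [  0.        ,   0.        ,   1.        ]]), 'position': array([1.20879063, 0.34302188, 1.03041195]), 'attitude': array([-2.37598998,  0.0156961 ,  2.01186911])}
top {'camera_matrix': array([[402.33834763,   0.        , 276.71922961],
       [  0.        , 402.33834763, 204.81018457],
       [  0.        ,   0.        ,   1.        ]]), 'position': array([0.28725929, 0.00803972, 1.46916299]), 'attitude': array([-2.99015774, -0.02209681, -1.57826469])}
{'camera_matrix': array([[360.61805353,   0.        , 278.33854815],
       [  0.        , 360.61805353, 207.27333016],
       [  0.        ,   0.        ,   1.        ]]), 'mount': array([[-6.77358980e-04, -9.51727856e-01, -3.06942388e-01,
         8.27661528e-02],
       [ 9.99999621e-01, -8.12762785e-04,  3.13316973e-04,
        -4.11656007e-04],
       [-5.47663841e-04, -3.06942059e-01,  9.51728045e-01,
        -1.49299518e-01],
       [ 0.00000000e+00,  0.00000000e+00,  0.00000000e+00,
         1.00000000e+00]])}
```

View pics/top0.png

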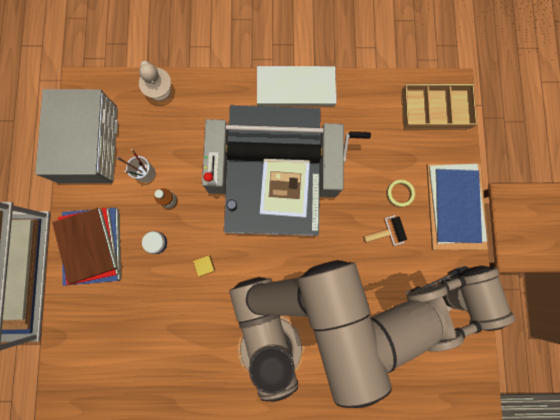

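View pics/scene0.png

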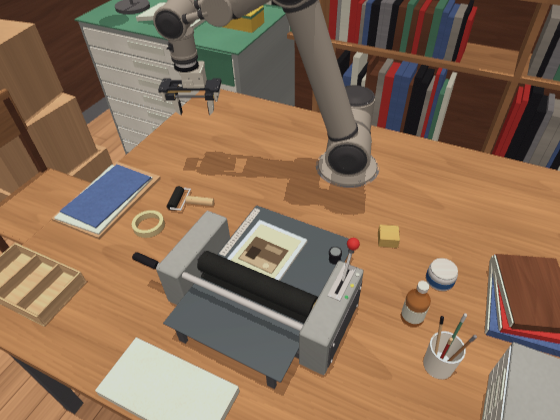

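The top view shows the press at about (272,160), the board at (286,188), the knob at (208,177) and the loupe at (232,205). I'll enlarge it for exact corners.

```bash
cat > h.py <<'E'
import numpy as np,cv2
from scipy.spatial.transform import Rotation as R
from cell import robot
def ray(n,px,z,T=None):
    m=robot.camera_model(n);K=m['camera_matrix']
    if T is None: p=np.array(m['position']);A=R.from_euler('xyz',m['attitude']).as_matrix()
    else:
        T=T@m['mount'];p=T[:3,3];A=T[:3,:3]
    d=A@np.linalg.inv(K)@[px[0],px[1],1]
    return p+d*(z-p[2])/d[2]
def proj(n,P):
    m=robot.camera_model(n);A=R.from_euler('xyz',m['attitude']).as_matrix()
    c=m['camera_matrix']@(A.T@(np.array(P)-m['position']));return c[:2]/c[2]
E
python3 - <<'E'
import cv2
a=cv2.imread('pics/top0.png')[105:245,195:380]
cv2.imwrite('pics/topc.png',cv2.resize(a,None,fx=4,fy=4,interpolation=cv2.INTER_CUBIC))
E
```

```text
(no output)
```

View pics/topc.png

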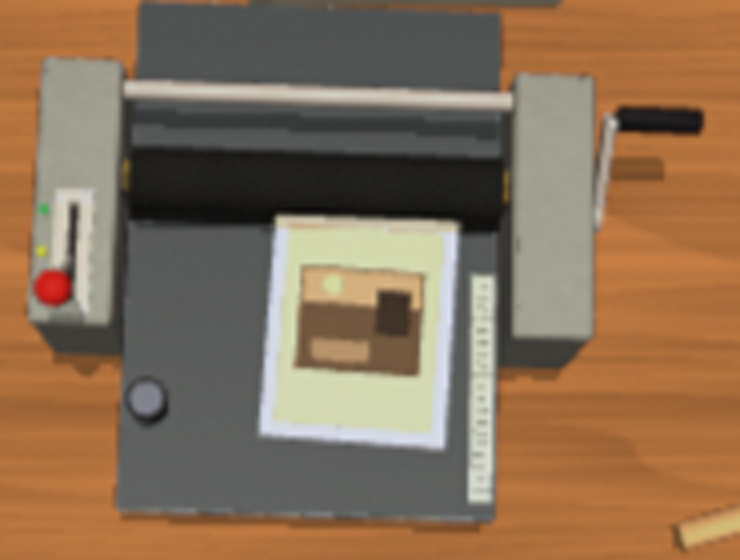

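The crop shows the board corners at (276,215), (459,221), (259,436) and (444,448). The cheek corners, table edges and knob (52,287) are also clear. Next I'll convert these to positions.

Run:
```python
from h import *
np.set_printoptions(precision=4,suppress=True)
c=lambda u,v:((u+.5)/4-.5+195,(v+.5)/4-.5+105)
P={}
for k,u,v,z in [('bFL',276,215,.095),('bFR',459,221,.095),('bBL',259,436,.095),('bBR',444,448,.095),
 ('LcFo',45,58,.165),('LcFi',122,62,.165),('LcBo',30,320,.165),('LcBi',108,325,.165),
 ('RcFi',517,73,.165),('RcFo',592,76,.165),('RcBi',513,335,.165),('RcBo',592,337,.165),
 ('tBL',118,512,.085),('tBR',493,520,.085),('tFL',138,3,.085),('tFR',500,13,.085),('knob',52,287,.254),('loupe',147,398,.121)]:
    P[k]=ray('top',c(u,v),z);print(k,P[k][:2])
# fit press pose
M={'LcFo':(.095,.235),'LcFi':(.095,.165),'LcBo':(-.135,.235),'LcBi':(-.135,.165),'RcFi':(.095,-.165),'RcFo':(.095,-.235),'RcBi':(-.135,-.165),'RcBo':(-.135,-.235),'tBL':(-.28,.164),'tBR':(-.28,-.164),'tFL':(.18,.164),'tFR':(.18,-.164)}
def fit(ks,A):
    a=np.array([A[k] for k in ks]);b=np.array([P[k][:2] for k in ks]);ca,cb=a.mean(0),b.mean(0)
    z=((b-cb)@[1,-1j]*0);za=(a-ca)@np.array([1,1j]);zb=(b-cb)@np.array([1,1j])
    w=np.vdot(za,zb);th=np.angle(w);r=np.array([[np.cos(th),-np.sin(th)],[np.sin(th),np.cos(th)]])
    t=cb-r@ca;return th,t,b-(a@r.T+t),r
th,t,res,r=fit(list(M),M);print('press',th,t);print(res*1000)
B={'bFL':(.1,.08),'bFR':(.1,-.08),'bBL':(-.1,.08),'bBR':(-.1,-.08)}
bh,bt,bres,_=fit(list(B),B);print('board',bh,bt,bres*1000)
print('rel angle',bh-th,'centre in press',r.T@(bt-t))
for k in list(B)+['knob','loupe']: print(k,'in press',r.T@(P[k][:2]-t))
print('knob expected world',r@[-.075-.115*np.sin(.45),.2]+t)
kp=np.r_[r@[-.075-.115*np.sin(.45),.2]+t,.254];print('scene knob proj',proj('scene',kp),'top',proj('top',kp))
```

```text
bFL [0.6621 0.0209]
bFR [ 0.6564 -0.1401]
bBL [0.4663 0.036 ]
bBR [ 0.4552 -0.1232]
LcFo [0.7797 0.2148]
LcFi [0.7762 0.1499]
LcBo [0.5543 0.2228]
LcBi [0.5499 0.1587]
RcFi [ 0.7668 -0.1845]
RcFo [ 0.7641 -0.2483]
RcBi [ 0.5405 -0.1754]
RcBo [ 0.5386 -0.241 ]
tBL [0.4024 0.1573]
tBR [ 0.3937 -0.1654]
tFL [0.8619 0.1449]
tFR [ 0.8529 -0.1823]
knob [0.5619 0.1918]
loupe [0.4958 0.1301]
press -0.03194170556027776 [ 0.6784 -0.0133]
[[-1.1429 -3.7366]
 [-2.3827  1.3676]
 [ 3.3364 -3.0675]
 [ 1.1862  2.8419]
 [-1.3245 -3.1925]
 [-1.7068  2.9581]
 [ 2.2858 -1.5164]
 [ 2.6281  2.8935]
 [-1.3807 -2.2553]
 [ 0.3668  2.9281]
 [-1.6899  0.0518]
 [-0.1759  0.7273]]
board -0.06954649262134481 [ 0.56   -0.0516] [[-3.2414 -0.3418]
 [ 2.2048 -1.7803]
 [ 0.5359  0.8787]
 [ 0.5007  1.2434]]
rel angle -0.03760478706106705 centre in press [-0.1171 -0.042 ]
bFL in press [-0.0174  0.0337]
bFR in press [-0.0179 -0.1275]
bBL in press [-0.2135  0.0426]
bBR in press [-0.2196 -0.117 ]
knob in press [-0.123   0.2013]
loupe in press [-0.1871  0.1375]
knob expected world [0.5598 0.1906]
scene knob proj [351.5817 243.721 ] top [208.0189 177.0374]
```

The press is at (0.678, -0.013) with yaw -0.032. The board centre is at press (-0.117, -0.042), askew by -0.038, with its rear edge at about x = -0.217. These fit the sizes given to within about 3 mm. I'll use the open fingers as a two-point pusher, starting by turning square to the press and moving behind the board.

```bash
python3 -m jog '[[[1,0.031,-0.025,0,0.11],[1,0.062,-0.05,0,0.22],[1,0.093,-0.075,0,0.33],[1,0.124,-0.10,0,0.447],[1,0.155,-0.125,0,0.447]]]'
python3 - <<'E'
from h import *
s=robot.observe();p=s['tool_pos'];print(s['time'],p,s['tool_rot'])
r=R.from_euler('xyz',s['tool_rot']).as_matrix()
print(r.T@(np.array([.4272,-.0453,.160])-p), s['tool_rot'][2]+.032)
E
```

```text
time: 0.52
tool_pos: [0.3033, -0.3021, 0.2344]
tool_rot: [-3.141, 0.0, -0.039]
contact_force: [1.2, -0.6, -1.7]
opening: 0.0919
grip_force: 0.0
0.5167 [ 0.3032654  -0.30208087  0.2344338 ] [-3.14137455e+00  2.23630197e-04 -3.91833171e-02]
[ 0.11379716 -0.26142247  0.07446537] -0.007183317117688076
```

```bash
python3 -m jog '[[[1,0.016,-0.037,0,0],[1,0.032,-0.075,0,0],[1,0.049,-0.112,0,0],[1,0.065,-0.15,0,0],[1,0.081,-0.186,0,0]]]' >/dev/null; python3 -m jog '[[[1,0.017,-0.037,0,0],[1,0.033,-0.075,0.02,0],[1,0.033,-0.075,0.05,0],[1,0.033,-0.075,0.075,0],[1,0.033,-0.075,0.075,0]]]'
python3 - <<'E'
from h import *
s=robot.observe();p=s['tool_pos'];print(s['time'],p,s['tool_rot'])
r=R.from_euler('xyz',s['tool_rot']).as_matrix()
print(r.T@(np.array([.4272,-.0453,.097])-p), s['tool_rot'][2]+.032)
cv2.imwrite('pics/w1.png',robot.read_camera('wrist')[:,:,::-1])
E
```

```text
time: 1.35
tool_pos: [0.4226, -0.0447, 0.1557]
tool_rot: [-3.139, 0.009, -0.03]
contact_force: [-1.0, -0.1, -0.7]
opening: 0.0918
grip_force: 0.0
1.35 [ 0.42255582 -0.04465283  0.15570303] [-3.13942984  0.0088576  -0.02991914]
[0.00518124 0.00063482 0.05865821] 0.0020808621642926795
```

View pics/w1.png

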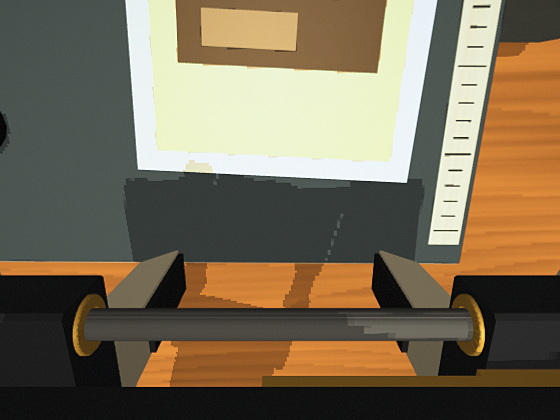

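The wrist view shows the board's rear edge from (137,170) to (407,183), straight ahead of both fingertips. The table edge is at row 262 and the way is clear. I'll descend to fingertip height 0.089.

```bash
python3 -m jog '[[[1,0,0,0.025,0],[1,0,0,0.045,0],[1,0,0,0.057,0],[1,0,0,0.0585,0],[1,0,0,0.0585,0]]]'
python3 - <<'E'
from h import *
s=robot.observe();p=s['tool_pos'];T=np.eye(4);T[:3,:3]=R.from_euler('xyz',s['tool_rot']).as_matrix();T[:3,3]=p
im=robot.read_camera('wrist');cv2.imwrite('pics/w2.png',im[:,:,::-1])
t=np.array([.6784,-.0133]);c,sn=np.cos(-.032),np.sin(-.032);r=np.array([[c,-sn],[sn,c]])
print('tcp in press',r.T@(p[:2]-t),p[2])
E
```

```text
time: 1.82
tool_pos: [0.4259, -0.0471, 0.1021]
tool_rot: [3.141, -0.001, -0.033]
contact_force: [-0.7, -0.0, 0.4]
opening: 0.0918
grip_force: 0.0
tcp in press [-0.25126542 -0.04186772] 0.10209446555656283
```

View pics/w2.png

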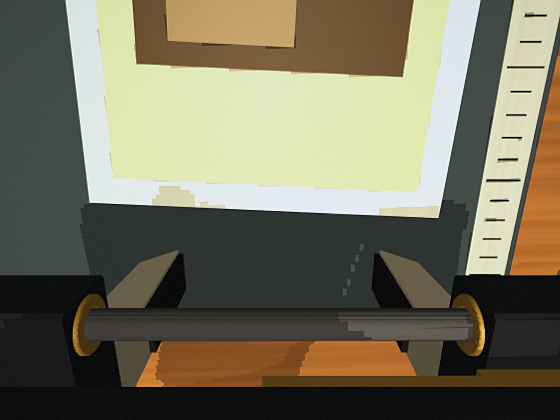

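The fingertips (row ~252) stand just behind the board's rear edge, which runs from (88,203) to (438,217). I'll locate that edge and settle the height.

```bash
cat >> h.py <<'E'
t0=np.array([.6784,-.0133]);c_,s_=np.cos(-.032),np.sin(-.032);RP=np.array([[c_,-s_],[s_,c_]])
def press(p): return RP.T@(np.array(p)[:2]-t0)
def T():
    s=robot.observe();M=np.eye(4);M[:3,:3]=R.from_euler('xyz',s['tool_rot']).as_matrix();M[:3,3]=s['tool_pos'];return M
E
python3 -m jog '[[[1,0.005,0,0,0],[1,0.005,0,0,0],[1,0.005,0,0,0]]]'
python3 - <<'E'
from h import *
M=np.eye(4);M[:3,:3]=R.from_euler('xyz',[-3.1416,0,-.032]).as_matrix();M[:3,3]=[.4259,-.0465,.1021]
print([press(ray('wrist',q,.095,M)) for q in((88,203),(438,217))])
print(press(T()[:3,3]),T()[2,3])
E
```

```text
time: 2.12
tool_pos: [0.4313, -0.0469, 0.1021]
tool_rot: [3.141, -0.002, -0.032]
contact_force: [-0.2, -0.1, 0.0]
opening: 0.0918
grip_force: 0.0
[array([-0.21693186,  0.04509268]), array([-0.22380516, -0.11468613])]
[-0.24585858 -0.04146424] 0.1021037729055134
```

```bash
python3 -m jog '[[[1,0,0,0.005,0],[1,0.005,0,0.005,0],[1,0.01,0,0.005,0],[1,0.015,0,0.005,0],[1,0.02,0,0.005,0]]]'; python3 -m jog '[[[1,0.005,0,0,0],[1,0.01,0,0,0],[1,0.015,0,0,0],[1,0.02,0,0,0],[1,0.025,0,0,0]]]';python3 -m jog '[[[1,0.005,0,0,0],[1,0.01,0,0,0],[1,0.013,0,0,0],[1,0.015,0,0,0],[1,0.015,0,0,0]]]'
python3 - <<'E'
from h import *
M=T();print(press(M[:3,3]),M[2,3])
cv2.imwrite('pics/w3.png',robot.read_camera('wrist')[:,:,::-1])
E
```

```text
time: 2.53
tool_pos: [0.4511, -0.0473, 0.0962]
tool_rot: [3.142, 0.0, -0.032]
contact_force: [-1.3, -0.3, -0.4]
opening: 0.0921
grip_force: 0.2
time: 2.95
tool_pos: [0.4759, -0.048, 0.0962]
tool_rot: [3.142, 0.0, -0.032]
contact_force: [-0.2, 0.4, 0.1]
opening: 0.0917
grip_force: 0.2
time: 3.37
tool_pos: [0.4908, -0.0486, 0.0962]
tool_rot: [3.141, -0.0, -0.032]
contact_force: [0.3, 1.0, 0.7]
opening: 0.0916
grip_force: 0.0
[-0.18637848 -0.04128055] 0.09621083154137355
```

View pics/w3.png

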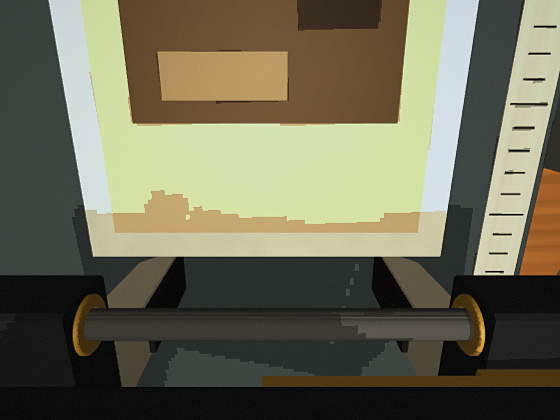

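The board's rear edge is now level, from (92,257) to (441,257), and lies against both fingers, so it is square. I'll locate the edge and work out the remaining push.

Run:
```python
from h import *
M=T();print(press(M[:3,3]))
print([press(ray('wrist',q,.095,M)) for q in((92,257),(441,257))])
```

```text
[-0.18665748 -0.04123921]
[array([-0.17635711,  0.04422524]), array([-0.17654501, -0.11589888])]
```

```bash
python3 -m jog '[[[1,0.005,0,0,0],[1,0.01,0,0,0],[1,0.014,0,0,0],[1,0.0165,0,0,0],[1,0.0165,0,0,0]]]';python3 -m jog '[[[1,-0.01,0,0,0],[1,-0.03,0,0,0],[1,-0.04,0,0,0],[1,-0.04,0,0,0]]]'
python3 - <<'E'
from h import *
M=T();print(M[:3,3],press(M[:3,3]))
cv2.imwrite('pics/t4w.png',robot.read_camera('wrist')[:,:,::-1])
top=robot.read_camera('scene')
cv2.imwrite('pics/s4.png',cv2.resize(top[180:380,120:400],None,fx=2.8,fy=2.8,interpolation=cv2.INTER_CUBIC)[:,:,::-1])
E
```

```text
time: 3.83
tool_pos: [0.5076, -0.0491, 0.0962]
tool_rot: [3.141, -0.001, -0.032]
contact_force: [0.5, 0.5, -0.5]
opening: 0.0919
grip_force: 0.0
time: 4.17
tool_pos: [0.4649, -0.0474, 0.0961]
tool_rot: [-3.141, 0.002, -0.032]
contact_force: [0.5, 0.8, -0.2]
opening: 0.0917
grip_force: 0.0
[ 0.4649153  -0.04740934  0.09605547] [-0.2122841  -0.04092222]
```

View pics/t4w.png

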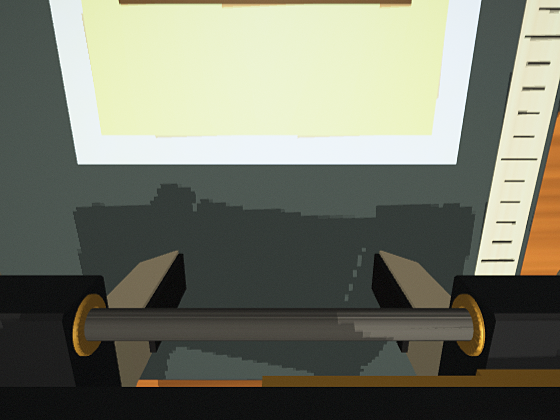

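View pics/s4.png

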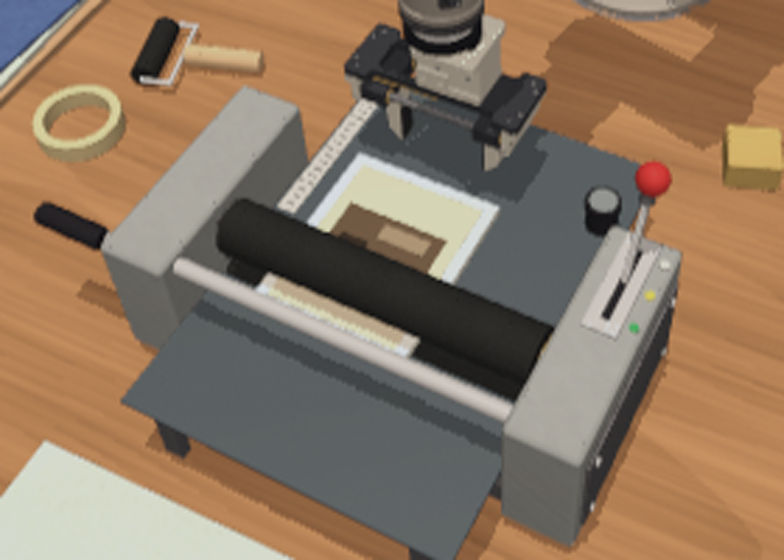

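The wrist view shows a square rear edge from (77,164) to (458,164). In the scene crop the front edge has come out beyond the roller, running from about (262,277) to (412,352), the lever is still at raised and the loupe is untouched. I'll check the numbers and compute the move to the knob.

Run:
```python
from h import *
M=T();
print('rear',[press(ray('wrist',q,.095,M)) for q in((77,164),(458,164))])
c=lambda u,v:((u+.5)/2.8-.5+120,(v+.5)/2.8-.5+180)
print('front',[press(ray('scene',c(*q),.095)) for q in((262,277),(412,352))])
print('knob scene',press(ray('scene',c(653,180),.254)))
g=RP@[-.125-.015-.01-.035,.2]+t0;g=np.r_[g,.256]
print('tcp goal',g,'shift',M[:3,:3].T@(g-M[:3,3]))
```

```text
rear [array([-0.15629089,  0.04376744]), array([-0.15650741, -0.11748812])]
front [array([ 0.01620704, -0.11715542]), array([0.02453704, 0.04842279])]
knob scene [-0.12568466  0.20296515]
tcp goal [0.49989362 0.1925166  0.256     ] shift [ 0.02476266 -0.24132218 -0.15950598]
```

```bash
python3 -m jog '[[[1,0,0,-0.04,0],[1,0,0,-0.08,0],[0,0,0,-0.12,0],[-1,0,-0.02,-0.15,0],[-1,0.005,-0.05,-0.16,0]]]' 20 >/dev/null; python3 -m jog '[[[-1,0.005,-0.04,0,0],[-1,0.01,-0.08,0,0],[-1,0.015,-0.12,0,0],[-1,0.02,-0.16,0,0],[-1,0.02,-0.191,0,0]]]' >/dev/null; python3 -m jog '[[[-1,0,0,0,0],[-1,0,0,0,0],[-1,0,0,0,0]]]'
python3 - <<'E'
from h import *
M=T();print(M[:3,3],press(M[:3,3]))
c=lambda u,v:((u+.5)/4-.5+195,(v+.5)/4-.5+105)
print('roller axis',press(ray('top',c(316,186),.1295)))
im=robot.read_camera('scene')
cv2.imwrite('pics/s5.png',cv2.resize(im[130:330,220:500],None,fx=2.8,fy=2.8,interpolation=cv2.INTER_CUBIC)[:,:,::-1])
g=np.r_[RP@[-.185,.2]+t0,.256];print('shift',M[:3,:3].T@(g-M[:3,3]))
E
```

```text
time: 5.35
tool_pos: [0.5, 0.1922, 0.2561]
tool_rot: [3.141, -0.0, -0.032]
contact_force: [0.5, -0.2, -0.6]
opening: 0.023
grip_force: 0.0
[0.50004013 0.19220868 0.25606758] [-0.18484372  0.19969693]
roller axis [-9.19611184e-05 -5.49484524e-04]
shift [-1.56191249e-04 -3.03158349e-04  6.74080560e-05]
```

View pics/s5.png

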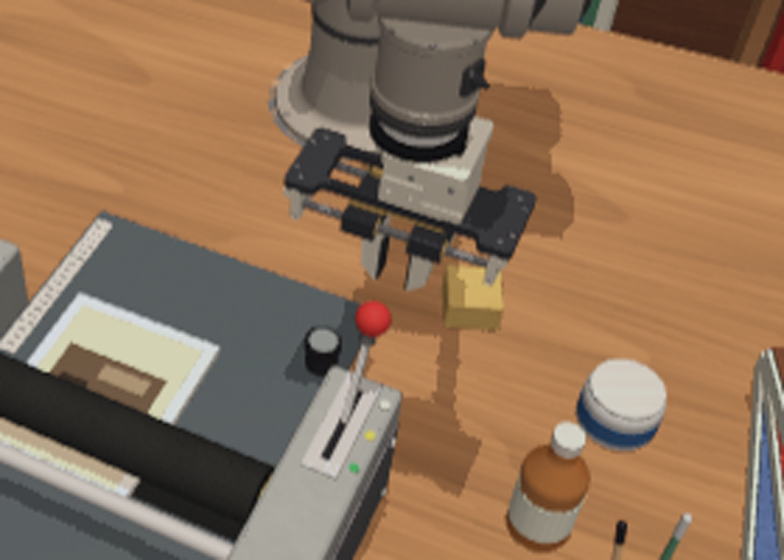

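The ball at crop (373,320) is straight ahead of the fingers, which are still closing at (375–425,260). The press axis checks out at 0 mm. I'll finish closing, then push the lever along +x.

```bash
python3 -m jog '[[[-1,0,0,0,0],[-1,0,0,0,0],[-1,0.005,0,0,0],[-1,0.015,0,0,0],[-1,0.025,0,0,0]]]'; python3 -m jog '[[[-1,0.01,0,0,0],[-1,0.02,0,0,0],[-1,0.03,0,0,0],[-1,0.04,0,0,0],[-1,0.05,0,0,0]]]'; python3 -m jog '[[[-1,0.01,0,0,0],[-1,0.02,0,0,0],[-1,0.03,0,0,0],[-1,0.04,0,0,0],[-1,0.045,0,0,0]]]'
```

```text
time: 5.82
tool_pos: [0.5253, 0.1909, 0.2566]
tool_rot: [-3.142, -0.001, -0.033]
contact_force: [0.9, 0.1, 0.5]
opening: 0.0003
grip_force: 0.0
time: 6.23
tool_pos: [0.5754, 0.1893, 0.2564]
tool_rot: [3.142, -0.001, -0.033]
contact_force: [0.1, 0.3, 0.1]
opening: 0.0003
grip_force: 0.0
time: 6.65
tool_pos: [0.6208, 0.1876, 0.2559]
tool_rot: [3.141, -0.0, -0.033]
contact_force: [0.8, 0.4, -0.1]
opening: 0.0005
grip_force: 0.0
```

```bash
python3 -m jog '[[[-1,0.005,0,0,0],[-1,0.01,0,0,0],[-1,0.013,0,0,0],[-1,0.015,0,0,0],[-1,0.015,0,0,0]]]'
python3 - <<'E'
from h import *
M=T();print(press(M[:3,3]))
im=robot.read_camera('scene')
cv2.imwrite('pics/s6.png',cv2.resize(im[130:370,160:480],None,fx=2.4,fy=2.4,interpolation=cv2.INTER_CUBIC)[:,:,::-1])
for th in(.45,.9): print(proj('scene',np.r_[RP@[-.075+.115*np.sin(th-.45),.2]+t0,.15+.115*np.cos(th-.45)])*2.4-[160*2.4,130*2.4])
E
```

```text
time: 7.07
tool_pos: [0.6325, 0.1878, 0.2561]
tool_rot: [3.141, 0.006, -0.032]
contact_force: [-8.8, -1.6, 2.7]
opening: 0.0004
grip_force: 4.4
[-0.05235168  0.19952975]
[441.39264714 302.17862589]
[419.82118263 348.69339585]
```

View pics/s6.png

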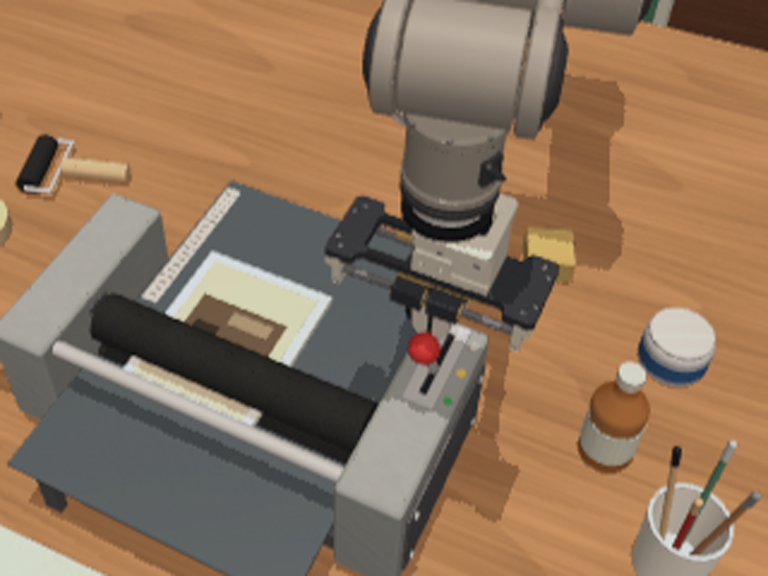

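The ball is at (424,348), against a prediction of (420,349) for the second stop. Contact is 8.8 N, so the lever is home. I'll back off and check with the top camera.

```bash
python3 -m jog '[[[-1,-0.02,0,0,0],[-1,-0.06,0,-0.02,0],[-1,-0.10,0,-0.04,0],[-1,-0.14,0,-0.06,0],[-1,-0.18,0,-0.06,0]]]'; python3 -m jog '[[[-1,-0.04,0.02,0,0],[-1,-0.06,0.04,0,0],[-1,-0.06,0.04,0,0]]]'
python3 - <<'E'
from h import *
im=np.hstack([robot.read_camera('top')[100:245,195:380],robot.read_camera('scene')[180:325,200:385]])
cv2.imwrite('pics/f.png',cv2.resize(im,None,fx=2.16,fy=2.16,interpolation=cv2.INTER_CUBIC)[:,:,::-1])
for th in(.45,.9):
    P=np.r_[RP@[-.075+.115*np.sin(th-.45),.2]+t0,.15+.115*np.cos(th-.45)]
    print((proj('top',P)-[195,100])*2.16,(proj('scene',P)-[200-185,180])*2.16)
print('board rear expected',(proj('top',np.r_[RP@[-.159,-.037]+t0,.095])-[195,100])*2.16)
E
```

```text
time: 7.53
tool_pos: [0.4611, 0.1937, 0.3185]
tool_rot: [-3.14, -0.006, -0.033]
contact_force: [-0.2, 1.1, 1.4]
opening: 0.0002
grip_force: 0.0
time: 7.78
tool_pos: [0.3957, 0.1538, 0.3166]
tool_rot: [3.14, -0.0, -0.032]
contact_force: [1.1, -0.2, 0.0]
opening: 0.0002
grip_force: 0.0
[ 28.73953115 130.2728254 ] [710.45338243 163.9607633 ]
[31.6411485  98.64674394] [691.03906437 205.82405627]
board rear expected [189.68633482 213.07630702]
```

View pics/f.png

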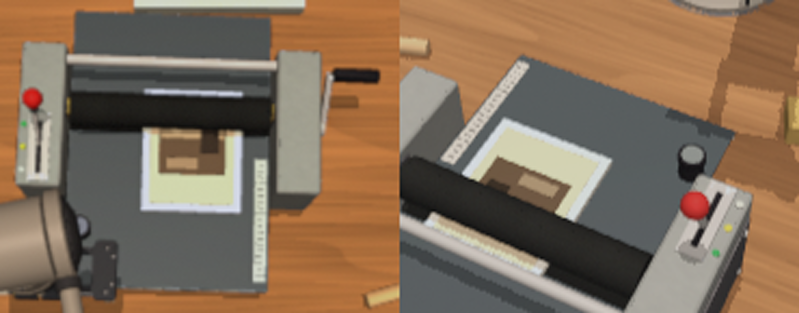

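The ball is at (32,99) in the top view, which matches the second stop (32,99). The board is square, with its rear edge at row 211, so its front edge is about 42 mm beyond the roller line. The arm is clear and the other objects are undisturbed.

```bash
python3 -c "
from cell import robot
print(robot.hand_in())"
```

```text
the job is handed in; nothing more can be done
None
```

I handed the job in at about 8 s: the board is square under the roller with its front edge about 42 mm past the centre line, the lever is home at its second stop, and nothing else was disturbed; the hand-in did not report a verdict.

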